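# Fit a fly reel into the sloping service cradle and wedge it tight

### The job

Set the fly reel upright on the narrow sloping saddle of the service cradle, its foot lying flat in the channel and the downhill end of the foot slid under the metal hood as far as it goes, and let go of it. Then push the orange-headed wooden wedge across behind the foot, gently, until it will go no further and the reel is held tight. Leave the other things on the bench where they are.

Things in the scene. Friction and masses are not known exactly. Their poses are not given: they have to be found in the camera images.
- reel_center (a point): Middle of the loose fly reel (about 0.26 kg): a brass and dark disc 84 mm across, 32 mm thick, on edge over an aluminium foot. 48 mm above the foot's underside, 6 mm below the disc's centre; 96 mm tall in all. x along the foot, y the axle (flat faces at +-16 mm, hub +-18), z up. Alike fore and aft: either end may go under the hood. Grip it across the faces near the top.
- reel_foot (a point): Middle of the underside of the reel's foot, a flat aluminium bar 90 mm long (x), 20 mm wide (y), 6 mm thick. A black crank knob, 12 mm thick, sticks out 20 mm from the disc's -y face, 37 mm above this point and 20 mm along +x.
- saddle: Fixed sloping wooden top of the cradle, 34 mm wide, 18 degrees, low end towards the robot. Origin: on the channel floor, 85 mm above the bench, where the middle of the foot lies when fully home. x uphill along the channel, y across it (to the left seen from the low end), z square to the slope. Aluminium cheeks 6 mm high leave a channel 26 mm wide.
- hood_edge (a point): Middle of the uphill edge of the aluminium hood at the saddle's low end, on its underside: 10 mm above the channel floor, saddle x = -34 mm. The hood is 5 mm thick; the stop for the foot's end is 11 mm further in (saddle x = -45 mm). Axes as the saddle's.
- back_rail (a point): Middle of the top of the face of the aluminium back rail at the saddle's high end: saddle x = +69 mm, 16 mm above the channel floor. The wedge runs before it on a cross shelf level with the floor (saddle x 44 to 80, y -55 to +145 mm). With the wedge drawn back the foot can be lowered 15 to 20 mm uphill of home, then slid down under the hood. Axes as the saddle's.
- wedge_head (a point): Centre of the outer face of the wedge's orange head, to be pushed to -y; axes as the saddle's. Head 34 mm wide (x), 12 mm thick, 44 mm high, this point 22 mm up. The wooden wedge before it is 100 mm long, 22 mm high, 20 mm thick at its tip and 34 mm at the head (1 mm per 7 mm of length); the tapered face looks at the foot's uphill end.
- wedge (a joint): How far the captive wedge is pushed in (m). 0: fully drawn back, clear of the channel. It slides with about 3 N of friction and stays where it is left. With no reel it would run to 0.085; behind a seated foot it jams somewhere between 0.05 and 0.065, where the force rises: a push of 10 to 13 N makes it tight.
- jar: Bystander: clear jar with an orange cap, 64 mm across, 85 mm high; origin at its underside.
- spool: Bystander: yellow line spool lying flat, 68 mm across, 32 mm high; origin at its underside.
- screwdriver: Bystander: red-handled screwdriver, 190 mm long, lying on the bench; x along it.
Things that resemble listed ones, but are neither listed nor needed, are in the scene too. Leave any purple or red look-alike of the part that bears reel_center alone.

How it is judged:
By the outcome, as a careful person would: the job done as asked, in the order asked, and still so for the second after the job is handed in, with the robot touching nothing.
It also fails if it takes over 61 s, if anything falls off the work surface, if the arm or the gripper's body presses on something with over 40 N, if the wrist force passes 120 N, or if a joint passes its speed limit or range.

### The arm

A 6-joint arm with a two-finger parallel gripper is mounted at the origin on the work surface. World frame = base frame: x ahead of the robot, y to its left, z up, the work surface at z = 0. Lengths are in m, angles in degrees, forces in N, time in s.
With the tool pointing down it reaches from about 0.325 to 0.85 m from the base axis. Payload 15.5 kg.
Tool frame: the origin (TCP) lies at the very end of the fingers, on their centre line; the grasp point (between the pads) lies r.grip_depth behind it (r.grip_depth is the distance from the TCP to the grasp point, in m); z points along the fingers, y is the line along which they close (so a half turn about z gives the same grasp; the last joint's range is limited). The gripper opens to 91 mm and grips with 3 to 60 N. Pads are 32 mm wide; open, the fingers measure 118 mm over their backs; the gripper's body (76 mm by 178 mm) begins 60 mm behind the grasp point.
Start: joints at [-69.7, 28.281, 77.091, -0, 74.628, -5.472], TCP at [0.272, -0.563, 0.214] pointing down, gripper open.
Joint ranges: [-166.48, 166.48], [-47.26, 123.95], [12.59, 153.08], [-70.14, 250.14], [6.76, 159.57], [-176.63, 176.63]. Speed limits (degrees/s): [108.29, 108.29, 147.25, 172.46, 172.46, 172.46].

### API

Orientations are given as a 3x3 rotation matrix whose columns are the frame's x, y, z axes.
In Python, from rig import r, eoat, planner, camera, camera_params, finish_job, sensors gives the robot as it stands. Calls block until the motion is done:
- r.move_ptp(position, orientation): joint-space move of the TCP to a pose.
- r.line_to(position, attitude=None, max_speed=0.15): straight line of the TCP; attitude=None keeps the orientation; max_speed is the mean speed in m/s.
- r.move_joints(angles): joint-space move.
- eoat.open_jaws() and eoat.clamp(): open the fingers fully, or close them until they stop; the grip force is fixed at half the most.
- r.hold(seconds).
- planner.ik(position, orientation): joint angles nearest the present ones, or None.
- camera(name): name is "scene" or "top"; returns the picture (420x560x3 uint8, red, green, blue); there is no depth.
- camera_params(name): a dict with "camera_matrix" (3x3 intrinsics, pixels), "distortion" ([k1, k2, p1, p2, k3] as OpenCV has them; the pictures are not rectified), "extrinsics" (4x4, takes a point from world to camera coordinates). Camera axes: x right, y down, z forward; pixel columns grow to the right and rows downward; lengths in m; the calibration is good to about 2 mm. A picture is of the moment at which its call begins. camera_params takes no time and is no camera call.
A pose or a line that the arm cannot do raises r.MotionError and nothing moves.
- finish_job(): hands the job in; it is judged then, once.
Readings, each from a call of its own:
- sensors.current_time(): time.
- sensors.current_qpos(): joint angles.
- sensors.current_joint_velocities(): joint speeds.
- sensors.current_effort(): joint torques, N m.
- sensors.current_position(): TCP position.
- sensors.current_tcp_rot(): TCP orientation.
- sensors.current_contact_force(): force on the tool from outside, world axes, zero at the start.
- sensors.current_wrist_torque(): the same for the moment, N m.
- sensors.current_opening(): finger opening in m.
- sensors.current_grasp_force(): force on a finger pad.
Only numpy, scipy, OpenCV 4.12 (cv2) and the standard library are available. Lean on these libraries where they do the work, as an engineer would, in place of code of your own. Each camera call takes 0.05 s, during which the arm holds its last target. There are 200 camera calls.

## Working session

There is one attempt and no reset: what is moved stays moved. The work goes in short steps, each a Python script; the robot and the scene stay as the last script left them, time stands still between calls to the robot, and variables do not carry over. Pictures are saved under pics/ and viewed, at most 10 in all, crops included, and the job is handed in when it is done.

```bash
ls; mkdir -p pics
python3 - <<'E'
from rig import *
import cv2,numpy as np
for n in("scene","top"):
    im=camera(n); np.save(f"pics/{n}0.npy",im); cv2.imwrite(f"pics/{n}0.png",cv2.resize(im[:,:,::-1],(800,600),interpolation=cv2.INTER_CUBIC))
    p=camera_params(n); print(n,np.round(p["camera_matrix"],1).tolist(),np.round(p["distortion"],4),np.round(p["extrinsics"],4).tolist())
print(r.grip_depth,sensors.current_time(),sensors.current_opening())
E
```

```text
pics
scene [[430.3, 0.0, 274.8], [0.0, 430.3, 208.3], [0.0, 0.0, 1.0]] [-0.0998  0.      0.      0.      0.    ] [[0.17, 0.9854, -0.012, -0.0456], [0.8385, -0.1511, -0.5235, -0.4097], [-0.5176, 0.079, -0.852, 1.6346], [0.0, 0.0, 0.0, 1.0]]
top [[516.5, 0.0, 281.2], [0.0, 516.5, 213.1], [0.0, 0.0, 1.0]] [-0.0221  0.      0.      0.      0.    ] [[0.0243, -0.9997, 0.0026, -0.0307], [-0.9974, -0.0245, -0.0681, 0.5558], [0.0681, -0.0009, -0.9977, 1.3669], [0.0, 0.0, 0.0, 1.0]]
0.0188 0.1 0.09127051353068157
```

View pics/scene0.png

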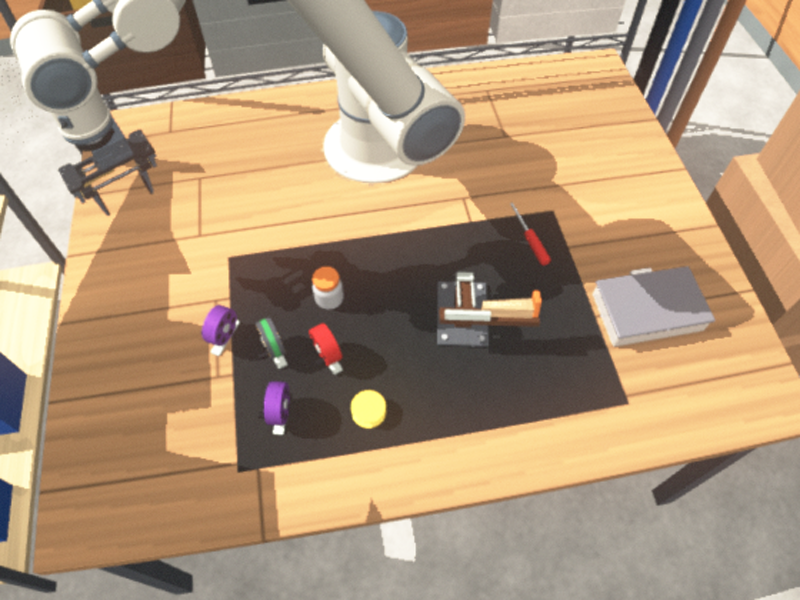

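View pics/top0.png

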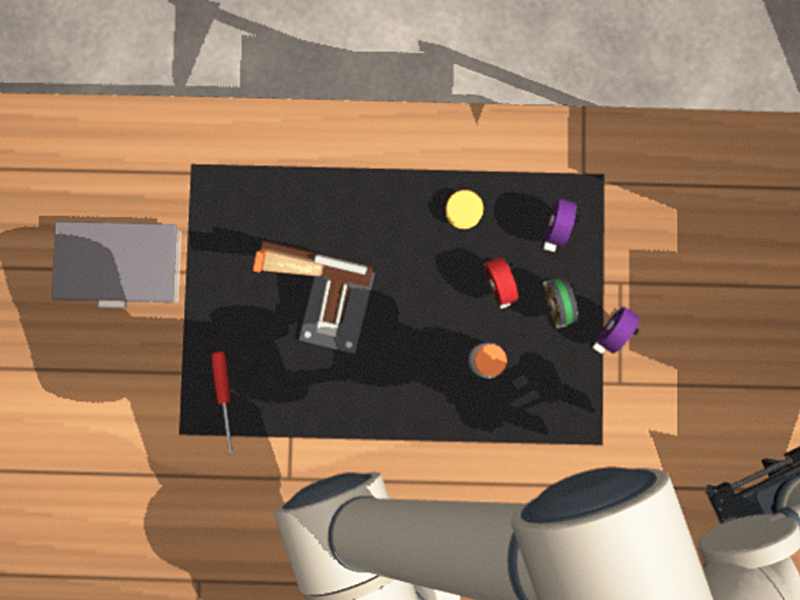

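Four reel-like discs appear. In scene-view display pixels they are purple (218,327), dark/brass/green (270,341), red (326,347) and purple (277,403). Only the one at (270,341), which is (560,303) in the top view, is not purple or red and shows brass. The cradle is at about (470,310) in scene and (335,290) in top. I'll confirm with an enlarged crop.

Run:
```python
import cv2,numpy as np
s=np.load("pics/scene0.npy")[:,:,::-1];t=np.load("pics/top0.npy")[:,:,::-1]
def c(im,x,y,w=80,h=60): return cv2.resize(im[y:y+h,x:x+w],(400,300),interpolation=cv2.INTER_CUBIC)
a=np.vstack([np.hstack([c(s,160,205),c(s,300,185)]),np.hstack([c(t,355,180),c(t,180,165,100,75)])])
cv2.imwrite("pics/crops.png",a)
```

```text
(no output)
```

View pics/crops.png

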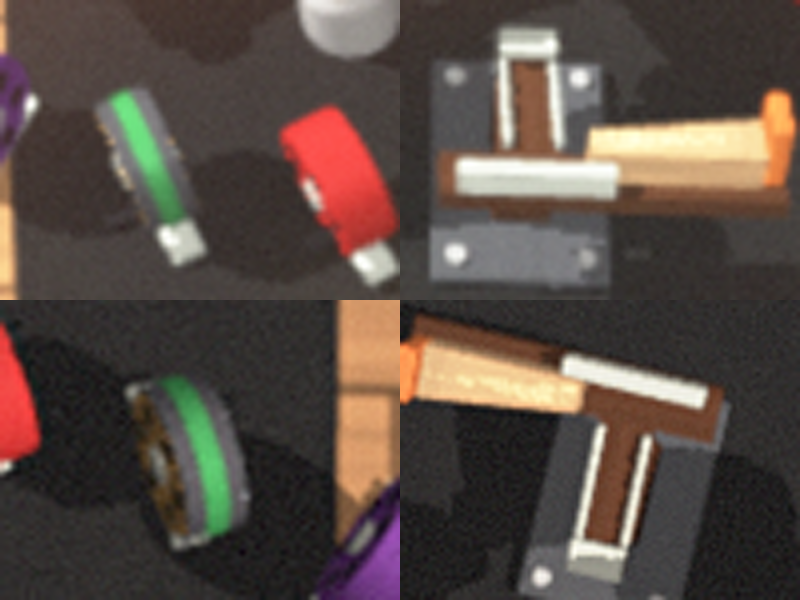

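The crop confirms it: the brass-faced disc with the green rim line is the only one not purple or red. Next I'll measure it and the cradle.

```bash
cat > h.py <<'E'
import numpy as np,cv2
from rig import camera_params
P={n:camera_params(n) for n in("scene","top")}
def ray(n,px):
    p=P[n];E=p["extrinsics"];R=E[:3,:3]
    u=cv2.undistortPoints(np.array([[px]],float),p["camera_matrix"],p["distortion"])[0,0]
    d=R.T@np.array([u[0],u[1],1.]);return -R.T@E[:3,3],d/np.linalg.norm(d)
def onz(n,px,z):
    c,d=ray(n,px);return c+d*(z-c[2])/d[2]
def tri(ps,pt):
    A=np.zeros((3,3));b=np.zeros(3)
    for n,px in(("scene",ps),("top",pt)):
        c,d=ray(n,px);M=np.eye(3)-np.outer(d,d);A+=M;b+=M@c
    x=np.linalg.solve(A,b)
    return x,[np.linalg.norm((np.eye(3)-np.outer(d,d))@(x-c)) for c,d in(ray("scene",ps),ray("top",pt))]
def proj(n,X):
    p=P[n];E=p["extrinsics"];return cv2.projectPoints(np.atleast_2d(np.asarray(X,float)),cv2.Rodrigues(E[:3,:3])[0],E[:3,3],p["camera_matrix"],p["distortion"])[0][:,0]
def comps(m,amin=8):
    k,l,s,c=cv2.connectedComponentsWithStats(m.astype(np.uint8))
    return [(c[i],s[i][4],l==i) for i in range(1,k) if s[i][4]>=amin]
E
python3 - <<'E'
from h import *
im={n:np.load(f"pics/{n}0.npy") for n in P}
roi={"scene":((300,185,100,75),(160,205,60,60)),"top":((175,160,100,95),(370,180,50,60))}
for n in P:
    hsv=cv2.cvtColor(im[n],cv2.COLOR_RGB2HSV);H,S,V=[hsv[:,:,i].astype(int) for i in range(3)]
    def box(b): m=np.zeros(H.shape,bool);x,y,w,h=b;m[y:y+h,x:x+w]=1;return m
    c,g=map(box,roi[n])
    masks={"white":c&(S<50)&(V>150),"orange":c&(H<15)&(S>170)&(V>170),"green":g&(H>45)&(H<85)&(S>100)&(V>60),"wood":c&(H>8)&(H<25)&(S<150)&(S>50)&(V>170)}
    for k,m in masks.items():
        for ce,a,mm in comps(m):
            pts=np.argwhere(mm)[:,::-1].astype(np.float32)
            print(n,k,np.round(ce,1),a,np.round(cv2.boxPoints(cv2.minAreaRect(pts)),1).tolist())
    if n=="top":
        m=masks["green"];p=np.argwhere(m)[:,::-1].astype(float)
        ctr=p.mean(0);_,_,vt=np.linalg.svd(p-ctr);t=(p-ctr)@vt[0]
        for lo,hi in((t.min(),t.min()+3),(t.max()-3,t.max())):
            s=(t>=lo)&(t<=hi);q=p[s].mean(0)
            end=ctr+vt[0]*(lo if lo==t.min() else hi); end+= (q-end)-vt[0]*((q-end)@vt[0]); print("end",end,onz(n,end,.055))
E
```

```text
scene white [325.6 200. ] 152 [[319.0, 191.0], [332.0, 191.0], [332.0, 214.0], [319.0, 214.0]]
scene white [335.4 200.1] 17 [[334.0, 198.0], [337.0, 198.0], [337.0, 202.0], [334.0, 202.0]]
scene white [346.9 212.5] 13 [[344.0, 212.0], [350.0, 212.0], [350.0, 213.0], [344.0, 213.0]]
scene white [354.1 212.4] 9 [[352.0, 212.0], [357.0, 212.0], [357.0, 213.0], [352.0, 213.0]]
scene white [326.7 220. ] 229 [[310.79998779296875, 223.0], [311.0, 215.89999389648438], [343.1000061035156, 217.10000610351562], [342.79998779296875, 224.10000610351562]]
scene white [310.6 235.1] 18 [[307.5, 235.5], [310.5, 232.5], [313.0, 235.0], [310.0, 238.0]]
scene orange [375.6 215.7] 36 [[372.29998779296875, 220.6999969482422], [374.70001220703125, 208.3000030517578], [378.3999938964844, 209.10000610351562], [375.8999938964844, 221.39999389648438]]
scene green [189.1 235.7] 97 [[182.0, 224.39999389648438], [185.39999389648438, 222.89999389648438], [196.5, 247.3000030517578], [193.10000610351562, 248.89999389648438]]
scene wood [358.  215.8] 358 [[337.0, 209.0], [373.0, 209.0], [373.0, 222.0], [337.0, 222.0]
[... 343 characters left out ...]
, 232.0], [217.0, 232.0], [217.0, 236.0], [213.0, 236.0]]
top orange [181.2 182. ] 55 [[176.60000610351562, 189.10000610351562], [179.60000610351562, 173.89999389648438], [185.39999389648438, 175.10000610351562], [182.3000030517578, 190.3000030517578]]
top green [395.3 210.3] 154 [[387.0, 195.89999389648438], [393.3999938964844, 193.89999389648438], [403.0, 224.8000030517578], [396.5, 226.8000030517578]]
top wood [202.9 184.9] 460 [[182.8000030517578, 188.1999969482422], [186.0, 174.8000030517578], [226.3000030517578, 184.5], [223.10000610351562, 198.0]]
end [398.64588259 226.10491912] [ 0.5274203  -0.32485663  0.055     ]
end [389.50291583 195.1472778 ] [ 0.60812201 -0.30009358  0.055     ]
```

```bash
cat >> h.py <<'E'
def saddleT(X,Y,yaw):
    a=np.radians(yaw);b=np.radians(18)
    Rz=np.array([[np.cos(a),-np.sin(a),0],[np.sin(a),np.cos(a),0],[0,0,1]])
    Ry=np.array([[np.cos(b),0,-np.sin(b)],[0,1,0],[np.sin(b),0,np.cos(b)]])
    return Rz@Ry,np.array([X,Y,.085])
def onsad(n,px,X,Y,yaw,z):
    R,o=saddleT(X,Y,yaw);c,d=ray(n,px);c=R.T@(c-o);d=R.T@d
    return c+d*(z-c[2])/d[2]
E
python3 - <<'E'
from h import *
im={n:np.load(f"pics/{n}0.npy") for n in P}
print("reel top proj scene",proj("scene",[[.5678,-.3125,.096],[.5678+.042*.956,-.3125+.042*.294,.055]]),"top",proj("top",[[.5678,-.3125,.096]]))
a=onz("top",(219.7,183.2),.12);b=onz("top",(255,192),.12);c=onz("top",(221,178),.12);d=onz("top",(256.3,186.8),.12)
print("rail",a,b,c,d,"yaw",[np.degrees(np.arctan2(-(p-q)[0],(p-q)[1])) for p,q in((a,b),(c,d))])
a=onz("scene",(310.8,223),.12);b=onz("scene",(342.8,224.1),.12);c=onz("scene",(311,215.9),.12);d=onz("scene",(343.1,217.1),.12)
print("railS",a,b,c,d,[np.degrees(np.arctan2(-(p-q)[0],(p-q)[1])) for p,q in((a,b),(c,d))])
g=cv2.cvtColor(im["top"],cv2.COLOR_RGB2HSV)
for y in range(196,226,4): print(y,[f"{s}/{v}" for s,v in g[y,220:250,1:]][(0):])
E
```

```text
reel top proj scene [[185.21159077 230.33009884]
 [192.96599854 248.32926767]] top [[397.63686406 209.40672266]]
rail [0.62057356 0.13827928 0.12      ] [0.60064659 0.049523   0.12      ] [0.63372636 0.13545882 0.12      ] [0.61376834 0.04664304 0.12      ] yaw [np.float64(-12.653841952532726), np.float64(-12.664705897523405)]
railS [0.62079241 0.04385184 0.12      ] [0.64034776 0.13206323 0.12      ] [0.59812163 0.04936965 0.12      ] [0.61826047 0.13865104 0.12      ] [np.float64(167.50039945508394), np.float64(167.28876131231212)]
196 ['4/67', '0/67', '18/70', '0/70', '7/70', '12/64', '11/68', '0/62', '3/76', '17/137', '31/187', '62/144', '149/108', '149/106', '142/104', '146/112', '149/118', '139/112', '127/116', '152/109', '132/112', '154/104', '141/107', '146/108', '143/109', '152/106', '144/108', '156/106', '138/107', '147/106']
200 ['10/73', '11/68', '8/68', '4/66', '12/66', '0/63', '4/62', '13/80', '17/177', '12/252', '28/211', '108/113', '147/104', '149/106', '153/107', '145/118', '147/118', '145/114', '145/97', '124/66', '28/154', '22/245', '29/214', '96/109', '50/91', '10
[... 1092 characters left out ...]
 '30/195', '21/241', '53/165', '136/77', '55/46', '4/61', '19/68', '16/65', '4/68', '4/65', '7/70', '14/71', '8/67']
220 ['0/70', '11/67', '15/66', '13/78', '22/173', '21/244', '39/185', '129/107', '150/107', '154/109', '142/115', '141/114', '145/121', '146/108', '156/80', '83/89', '27/182', '22/244', '47/178', '139/77', '87/41', '20/65', '14/71', '15/68', '18/70', '4/68', '11/70', '4/69', '11/70', '15/69']
224 ['4/65', '16/63', '11/92', '17/153', '23/203', '25/194', '69/115', '118/104', '123/114', '137/110', '149/111', '159/111', '156/111', '158/87', '101/78', '29/174', '21/248', '40/192', '121/78', '96/40', '12/62', '4/61', '11/71', '15/70', '4/71', '3/75', '7/73', '7/71', '8/68', '16/63']
```

```bash
cat >> h.py <<'E'
SAD=(.549,.107,-12.6)
def toolR(yaw,tilt=0,flip=0):
    # tool z = -saddle z ; tool y along axle
    R,_=saddleT(0,0,yaw); 
    if tilt==0:
        a=np.radians(yaw);R=np.array([[np.cos(a),-np.sin(a),0],[np.sin(a),np.cos(a),0],[0,0,1]])
    s=-1 if flip else 1
    return np.column_stack([s*R[:,0],-s*R[:,1],-R[:,2]])
E
python3 - <<'E'
from h import *
from rig import *
im={n:np.load(f"pics/{n}0.npy") for n in P}
for n,rows in(("top",(208,209,210,211)),("scene",(229,230,231,232))):
    h=cv2.cvtColor(im[n],cv2.COLOR_RGB2HSV).astype(int);m=(h[...,0]>45)&(h[...,0]<85)&(h[...,1]>100)&(h[...,2]>60)
    x0,x1=(370,420) if n=="top" else (160,220)
    u=np.mean([np.flatnonzero(m[v,x0:x1]).mean()+x0 for v in rows]);print(n,u,np.mean(rows),onz(n,(u,np.mean(rows)),.096))
for px in((231,220),(232.8,212),(235.1,200)): print("cheekmid",onsad("top",px,*SAD,.006)*1e3)
R,o=saddleT(*SAD)
for n in P:
    ax=proj(n,[o+R@[x/1000,0,.015] for x in range(-60,81,4)])
    print(n,[(x,tuple(int(k) for k in np.round(cv2.remap(im[n],np.float32([[p[0]]]),np.float32([[p[1]]]),cv2.INTER_LINEAR)[0,0]))) for x,p in zip(range(-60,81,4),ax)])
w,e=tri((376.5,215.5),(180.2,182));print("head",w,e,R.T@(w-o)*1e3)
for f in(0,1):
    for pose in(([.568,-.311,.18],toolR(17,0,f)),(o+R@[.017,0,.16],toolR(SAD[2],1,f)),(o+R@[.017,0,.06],toolR(SAD[2],1,f))): print(f,planner.ik(*pose))
E
```

```text
top 395.75 209.5 [ 0.56744421 -0.30769841  0.096     ]
scene 186.875 230.5 [ 0.56920334 -0.30776334  0.096     ]
cheekmid [-17.23534354  -0.46562841   6.        ]
cheekmid [ 4.45709222 -0.55564092  6.        ]
cheekmid [36.41693709  0.30223007  6.        ]
scene [(-60, (78, 74, 69)), (-56, (100, 97, 91)), (-52, (134, 134, 124)), (-48, (173, 175, 162)), (-44, (178, 181, 169)), (-40, (202, 206, 192)), (-36, (231, 234, 223)), (-32, (237, 239, 230)), (-28, (210, 209, 197)), (-24, (163, 158, 143)), (-20, (111, 91, 78)), (-16, (105, 74, 55)), (-12, (122, 82, 58)), (-8, (136, 90, 63)), (-4, (139, 91, 64)), (0, (139, 92, 65)), (4, (139, 90, 65)), (8, (137, 89, 65)), (12, (137, 90, 65)), (16, (139, 92, 67)), (20, (140, 93, 68)), (24, (139, 93, 68)), (28, (138, 93, 67)), (32, (137, 91, 66)), (36, (139, 92, 68)), (40, (135, 89, 63)), (44, (137, 92, 66)), (48, (138, 93, 67)), (52, (136, 91, 65)), (56, (135, 90, 64)), (60, (136, 91, 66)), (64, (145, 104, 81)), (68, (177, 153, 131)), (72, (229, 223, 206)), (76, (249, 250, 243)), (80, (243, 244, 237))]
top [(-60, (100, 97, 99)), (-56, (100, 100, 10
[... 733 characters left out ...]
 240, 230))]
head [0.62284702 0.23960738 0.1062742 ] [np.float64(0.00020359285865332983), np.float64(0.00020359285865331774)] [ 47.60375321 145.52299013   6.90162543]
0 [-3.39830387e+01  3.19060450e+01  7.60339803e+01 -2.54444375e-14
  7.20599747e+01  3.90169613e+01]
0 [ 10.68345983  12.00319505 101.70854353  -9.17065182  50.03334693
 118.17788443]
0 [  9.14985257  21.89419916 105.62860471 -11.17794808  36.20545352
 119.83772991]
1 [-3.39830387e+01  3.19060450e+01  7.60339803e+01 -2.54444375e-14
  7.20599747e+01 -1.40983039e+02]
1 [ 10.68345983  12.00319505 101.70854353  -9.17065182  50.03334693
 -61.82211557]
1 [  9.14985257  21.89419916 105.62860471 -11.17794808  36.20545352
 -60.16227009]
```

The two views agree on the reel to within 2 mm: (0.568, -0.308), yaw 17°. The cradle origin is about (0.551, 0.107), yaw -12.6°. Grasping now.

```bash
sed -i 's/^SAD=.*/SAD=(.551,.107,-12.6)/' h.py
python3 - <<'E'
from h import *
from rig import *
Rg=toolR(17)
r.move_ptp([.568,-.308,.17],Rg)
print("t",sensors.current_time())
r.line_to([.568,-.308,.060],max_speed=.1)
eoat.clamp(); print(sensors.current_opening(),sensors.current_grasp_force(),sensors.current_contact_force())
r.line_to([.568,-.308,.27],max_speed=.15)
print(sensors.current_opening(),sensors.current_grasp_force(),sensors.current_contact_force(),sensors.current_time())
for n in P:
    im=camera(n);np.save(f"pics/{n}1.npy",im)
    u,v=proj(n,[[.568,-.308,.23]])[0].astype(int);print(u,v)
    cv2.imwrite(f"pics/{n}1.png",cv2.resize(im[max(v-50,0):v+50,u-65:u+65,::-1],(520,400),interpolation=cv2.INTER_CUBIC))
a=np.hstack([cv2.resize(cv2.imread(f"pics/{n}1.png"),(400,308)) for n in P]);cv2.imwrite("pics/grasp.png",a)
E
```

```text
t 1.5583
0.03184876905453706 29.870223999023438 [0.68672466 0.84936047 1.4723774 ]
0.03229143986663645 29.86013174057007 [-0.55665179 -0.33593115 -2.09460927] 5.2917
177 205
409 204
```

View pics/grasp.png

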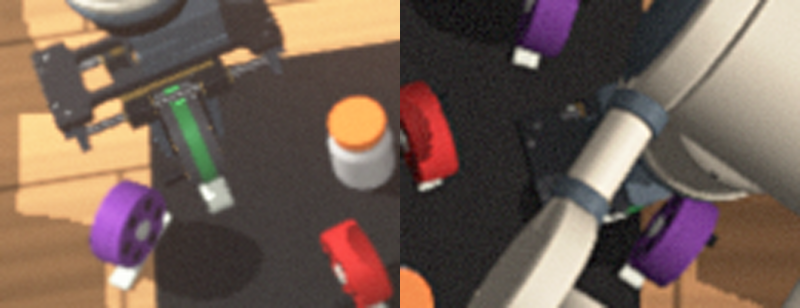

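Run:
```python
from h import *
from rig import *
R,o=saddleT(*SAD)
r.move_ptp(o+R@[.017,0,.060+.10],toolR(SAD[2],1)); print("t",sensors.current_time())
r.line_to(o+R@[.017,0,.060+.030],max_speed=.1)
print(sensors.current_opening(),sensors.current_contact_force(),sensors.current_time())
for n in P:
    im=camera(n);np.save(f"pics/{n}2.npy",im)
    u,v=proj(n,[o])[0].astype(int);print(u,v)
    cv2.imwrite(f"pics/{n}2.png",cv2.resize(im[v-37:v+37,u-37:u+62,::-1],(400,300),interpolation=cv2.INTER_CUBIC))
cv2.imwrite("pics/over.png",np.hstack([cv2.imread(f"pics/{n}2.png") for n in P]))
```

```text
t 6.9667
0.0317333243453524 [ 0.55003781 -0.36197471 -1.38080892] 7.8167
325 205
232 212
```

View pics/over.png

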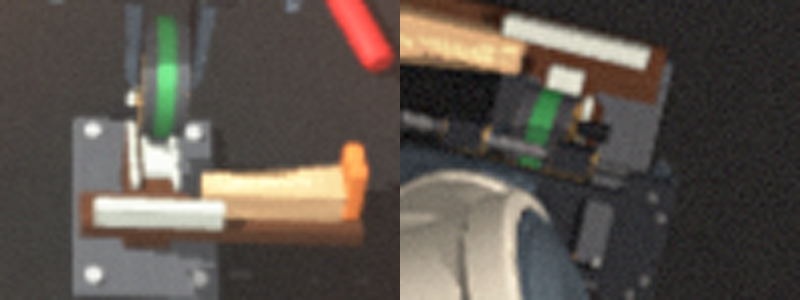

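Run:
```python
from h import *
b={"scene":(310,232,50,40),"top":(222,185,24,18)}
for n in P:
    im=np.load(f"pics/{n}2.npy");h=cv2.cvtColor(im,cv2.COLOR_RGB2HSV).astype(int);m0=(h[...,1]<60)&(h[...,2]>165)
    if n=="scene": b[n]=(318,195,30,32)
    x,y,w,hh=b[n];m=np.zeros_like(m0);m[y:y+hh,x:x+w]=m0[y:y+hh,x:x+w]
    for ce,a,mm in comps(m,5):
        p=np.argwhere(mm)[:,::-1];print(n,ce,a,p.min(0),p.max(0),"saddle(z36)",onsad(n,ce,*SAD,.036)*1e3)
    R,o=saddleT(*SAD)
    print("predicted foot end top corners",proj(n,[o+R@[.062,s*.010,.036] for s in(-1,1)]),"face bottom",proj(n,[o+R@[.062,s*.010,.030] for s in(-1,1)]))
    print([ "".join("#" if k else "." for k in m0[v,x:x+w]) for v in range(y,y+hh)] and "\n".join("%d "%v+"".join("#" if k else "." for k in m0[v,x:x+w]) for v in range(y,y+hh)))
```

```text
scene [325.32258065 206.73387097] 124 [319 198] [332 214] saddle(z36) [48.40150909 -6.08517564 36.        ]
scene [335.5        200.28571429] 14 [334 199] [337 202] saddle(z36) [17.66140143 24.69401166 36.        ]
scene [344.375 212.875] 16 [341 212] [347 214] saddle(z36) [72.2516516  46.52356563 36.        ]
scene [330.27624309 220.00552486] 181 [318 216] [343 224] saddle(z36) [104.41391764   5.37852665  36.        ]
predicted foot end top corners [[324.12551215 209.78630449]
 [331.1987087  210.03767739]] face bottom [[323.96024176 211.39089652]
 [331.01090481 211.64176404]]
195 ..............................
196 ..............................
197 ..............................
198 .##...........................
199 .###............####..........
200 .###............####..........
201 .###............####..........
202 .###.#......##...##...........
203 ..##.##.....##................
204 ..##.#########................
205 ..##.#########................
206 ..##.##########...............
207 ..##.#########................
208 ..##.#########................
209 ..##.#########........
[... 877 characters left out ...]
217  36.        ]
predicted foot end top corners [[239.42276401 192.89461157]
 [231.54243947 190.93660323]] face bottom [[239.78871463 192.41741863]
 [231.94419907 190.46846601]]
185 ......##################
186 ..........##############
187 ..............##########
188 ..................######
189 ......................##
190 ........................
191 ...........#............
192 ..........######........
193 ..........########......
194 ..........########......
195 ..........########......
196 ..........########......
197 .............#####......
198 ........................
199 ...................#....
200 ...................##...
201 ..................###...
202 ..................##....
```

Run:
```python
from h import *
from rig import *
print([onsad("scene",p,*SAD,.006)*1e3 for p in((326,212),(325,208))], onsad("scene",(327.25,210.7),*SAD,.033)*1e3)
R,o=saddleT(*SAD);Rt=toolR(SAD[2],1)
def F(): return R.T@np.array(sensors.current_contact_force())
r.line_to(o+R@[.017,-.0005,.060+.008],max_speed=.06);r.hold(.2);f0=F();print("f0",f0)
z=.008
while z>-.004:
    z-=.001;r.line_to(o+R@[.017,-.0005,.060+z],max_speed=.02);f=F()-f0
    print(round(z*1e3,1),np.round(f,2))
    if f[2]>4:break
print(sensors.current_opening(),sensors.current_time())
im=camera("scene");u,v=proj("scene",[o])[0].astype(int);a=im[v-37:v+38,u-37:u+63,::-1]
im=camera("top");u,v=proj("top",[o])[0].astype(int);b=im[v-37:v+38,u-37:u+63,::-1]
cv2.imwrite("pics/low.png",cv2.resize(np.hstack([a,b]),(800,300),interpolation=cv2.INTER_CUBIC))
```

```text
[array([36.4571862 , -1.24696878,  6.        ]), array([18.54566623, -3.47782064,  6.        ])] [61.98287079 -0.91617808 33.        ]
f0 [-0.88920634  1.19327059 -1.63261083]
7.0 [ 0.07 -1.31 -0.52]
6.0 [-0.22 -1.05 -0.61]
5.0 [ 1.01 -1.63  0.23]
4.0 [ 0.05 -1.43 -0.79]
3.0 [ 0.55 -0.82  0.22]
2.0 [ 0.03 -0.72  0.16]
1.0 [ 0.25 -1.95 -1.04]
0.0 [-1.76 -0.16  7.08]
0.031704717230279116 10.6333
```

Contact came at floor height, so the foot is inside the channel and not on the cheeks. Sliding down under the hood until it meets the stop.

Run:
```python
from h import *
from rig import *
R,o=saddleT(*SAD)
def F(): return R.T@np.array(sensors.current_contact_force())
z=.0603
x=.017
r.line_to(o+R@[x,-.0005,z],max_speed=.02);r.hold(.1);f0=F();print(f0)
while x>-.012:
    x-=.001;r.line_to(o+R@[x,-.0005,z],max_speed=.02);f=F()-f0
    print(round(x*1e3,1),np.round(f,1))
    if f[0]>9 or abs(f[2])>15 or abs(f[1])>10:break
print(sensors.current_opening(),sensors.current_time())
im=camera("scene");u,v=proj("scene",[o])[0].astype(int);a=im[v-37:v+38,u-37:u+63,::-1]
im=camera("top");u,v=proj("top",[o])[0].astype(int);b=im[v-37:v+38,u-37:u+63,::-1]
cv2.imwrite("pics/home.png",cv2.resize(np.hstack([a,b]),(800,300),interpolation=cv2.INTER_CUBIC))
```

```text
[-1.49447987  0.50473234 -0.08815551]
16.0 [ 1.  -0.1 -2.2]
15.0 [ 0.4 -1.  -2.2]
14.0 [ 0.2  0.1 -2.6]
13.0 [ 1.1 -1.  -1.3]
12.0 [ 1.  -0.4 -1.5]
11.0 [-0.  -0.7 -1.1]
10.0 [ 0.7 -0.5 -1. ]
9.0 [ 1.2 -0.  -2.1]
8.0 [ 0.2 -0.2 -1.3]
7.0 [ 0.9 -0.5 -2.8]
6.0 [ 1.1 -0.9 -2.1]
5.0 [ 1.4 -0.1 -2. ]
4.0 [-0.1 -0.  -1.7]
3.0 [ 1.3 -0.1 -2.5]
2.0 [ 1.1 -0.  -1.3]
1.0 [ 1.8 -0.7 -2.3]
-0.0 [ 6.7 -1.4 -2.4]
-1.0 [ 6.2 -2.9  0.2]
-2.0 [10.1 -4.3  1.8]
0.03176494087202554 15.8333
```

View pics/home.png

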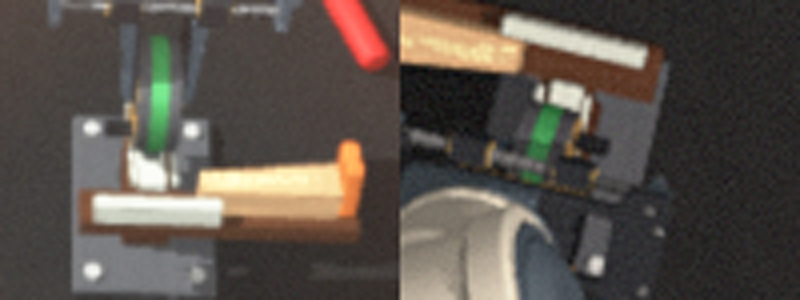

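Foot reached the stop at saddle x ≈ 0, and the crop shows the reel upright in the channel with its uphill end clear of the wedge. Releasing and retracting.

Run:
```python
from h import *
from rig import *
R,o=saddleT(*SAD)
eoat.open_jaws(); r.hold(.1)
r.line_to(o+R@[-.002,-.0005,.200],max_speed=.12)
Rp=np.column_stack([R[:,1],R[:,0],-R[:,2]]);Rm=Rp@np.diag([-1,-1,1])
for n,px in(("top",(177.4,181.5)),("scene",(378.6,214))): print(n,onsad(n,px,*SAD,.044)*1e3)
for M in(Rp,Rm): print(planner.ik(o+R@[.052,.19,.10],M),planner.ik(o+R@[.052,.09,.014],M))
q=planner.ik(o+R@[.052,.19,.12],Rp if abs(planner.ik(o+R@[.052,.19,.12],Rp)[5])<abs(planner.ik(o+R@[.052,.19,.12],Rm)[5]) else Rm)
r.move_joints(q);eoat.clamp();print(sensors.current_opening(),sensors.current_time())
im=camera("scene");u,v=proj("scene",[o])[0].astype(int);a=im[v-37:v+38,u-37:u+63,::-1]
im=camera("top");np.save("pics/top3.npy",im);u,v=proj("top",[o])[0].astype(int);b=im[v-37:v+38,u-67:u+33,::-1]
cv2.imwrite("pics/rel.png",cv2.resize(np.hstack([a,b]),(800,300),interpolation=cv2.INTER_CUBIC))
```

```text
top [ 54.05523741 144.09416269  44.        ]
scene [ 81.1468691  140.43639705  44.        ]
[ 25.99338269  27.73292057  84.25857533 -13.68877349  54.5429154
  45.24204766] [ 16.10087565  30.58159139  95.24699423 -13.62118233  39.06123295
  38.16207922]
[  25.99338269   27.73292057   84.25857533  -13.68877349   54.5429154
 -134.75795234] [  16.10087565   30.58159139   95.24699423  -13.62118233   39.06123295
 -141.83792078]
0.00011239997685921315 20.9417
```

View pics/rel.png

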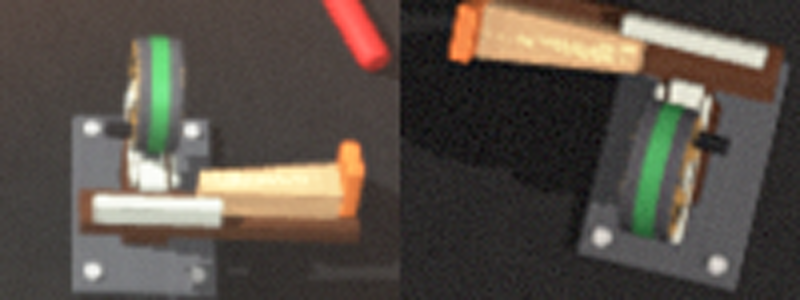

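Reel stands released, with the foot in the channel and its end under the hood. The wedge head's outer face is at saddle y ≈ 144 mm. Pushing now.

Run:
```python
from h import *
from rig import *
R,o=saddleT(*SAD);X,Z=.052,.014
def F(): return R.T@np.array(sensors.current_contact_force())
def go(y,v): r.line_to(o+R@[X,y,Z],max_speed=v)
go(.19,.12);r.hold(.2);f0=F();print(f0,sensors.current_time())
y=.19;yc=None
log=[]
while y>.08:
    st=.002 if yc is None else (.005 if yc-y<.038 else .001)
    if log and log[-1]>5 and yc-y>.038: st=.0004
    y-=st;go(y,.03);f=(F()-f0);log.append(f[1])
    if yc is None and f[1]>2: yc=y;print("contact",y)
    if yc and yc-y>.035: print(round(y*1e3,1),np.round(f,1))
    if f[1]>11 or (yc and sensors.current_time()>50):break
r.hold(.15);print(np.round(F()-f0,1),yc-y,sensors.current_time())
np.save("pics/st.npy",[y,yc,*f0])
```

```text
[-0.1139131  -0.69545949 -0.5676007 ] 22.275
contact 0.15799999999999997
123.0 [-0.1  0.4  0.5]
118.0 [ 0.5  1.4 -0. ]
117.0 [-0.9  1.4  0. ]
116.0 [0.9 3.3 0.9]
115.0 [0.3 4.2 0.6]
114.0 [0.2 2.2 0.3]
113.0 [0.2 2.8 1.3]
112.0 [0.2 2.8 1.2]
111.0 [0.4 2.1 0.9]
110.0 [0.2 3.1 0.2]
109.0 [ 0.9  3.3 -0.2]
108.0 [ 0.3  5.5 -0.7]
107.6 [-0.   7.  -1.2]
107.2 [-0.8  7.9 -1.2]
106.8 [ 0.7  8.6 -0.8]
106.4 [ 0.   9.7 -1.8]
106.0 [-0.7  9.9 -1.6]
105.6 [-0.9 10.  -1.6]
105.2 [-0.2 10.4 -2.5]
104.8 [-1.1 11.9 -2.2]
[-0.7 12.4 -1.8] 0.053200000000000025 33.4583
```

The wedge jammed after about 53 mm of travel at 12 N, within the specified range. Backing off and checking.

Run:
```python
from h import *
from rig import *
R,o=saddleT(*SAD)
r.line_to(o+R@[.052,.150,.014],max_speed=.08);r.line_to(o+R@[.052,.190,.12],max_speed=.15)
print(sensors.current_contact_force(),sensors.current_time())
im=camera("scene");u,v=proj("scene",[o])[0].astype(int);a=im[v-37:v+38,u-37:u+63,::-1]
im=camera("top");u,v=proj("top",[o])[0].astype(int);b=im[v-37:v+38,u-67:u+33,::-1]
cv2.imwrite("pics/end.png",cv2.resize(np.hstack([a,b]),(800,300),interpolation=cv2.INTER_CUBIC))
```

```text
[-0.27525659  0.34368726  0.31255852] 35.0833
```

View pics/end.png

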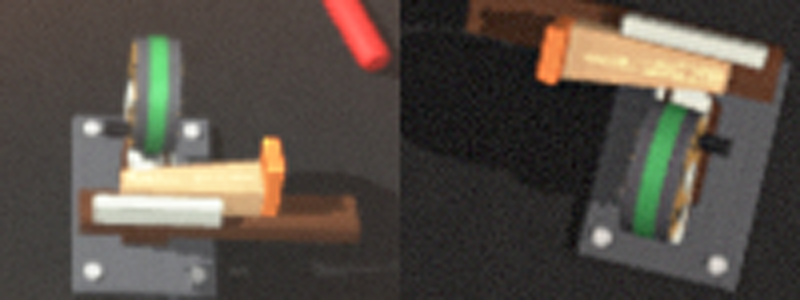

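The wedge now spans the channel behind the foot, in contact with it. The reel is upright and has not moved.

```bash
python3 -c "
from rig import *
print(finish_job())"
```

```text
the job is handed in; nothing more can be done
None
```

The reel is upright on the saddle with its foot at the stop under the hood and released, the wedge is pushed about 53 mm until it jammed at about 12 N, and the job was handed in after about 35 s of robot time.

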